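# Put the balance's calibration weights back in their case

### The arm

A 6-joint arm with a two-finger parallel gripper is mounted at the origin on the work surface. World frame = base frame: x ahead of the robot, y to its left, z up, the work surface at z = 0. Lengths are in m, angles in rad, forces in N, time in s.
With the tool pointing down it reaches from about 0.35 to 0.725 m from the base axis. Payload 4.3 kg.
Tool frame: the origin (TCP) lies at the very end of the fingers, on their centre line; the grasp point (between the pads) lies 19 mm behind it; z points along the fingers, y is the line along which they close (so a half turn about z gives the same grasp; the last joint's range is limited). The gripper opens to 85 mm and grips with 20 to 120 N. Pads are 22 mm wide; open, the fingers measure 114 mm over their backs; the gripper's body (76 mm by 85 mm) begins 54 mm behind the grasp point. The pads swing forward as they close: fully open they stand 13 mm farther back than shut.
Start: joints at [-1.302, 0.377, 0.081, 1.274, 0, 1.46], TCP at [0.213, -0.534, 0.231] pointing down, gripper open.
Joint ranges: [-2.72, 2.72], [-0.84, 1.66], [-1.02, 1.22], [-1.77, 2.12], [-1.37, 1.28], [-3.14, 3.14]. Speed limits (rad/s): [2.57, 2.57, 3.14, 3.14, 3.14, 3.14].

### API

Orientations are given as a unit quaternion [x, y, z, w].
In Python, from cell import observe, viewer, manip gives the robot as it stands. The module is installed in compiled form; this text tells all that it offers.
- The arm moves only by the shell command python3 -m creep 'ROWS'. ROWS is JSON, a list of rows, each a list of 3 entries, a list of its own where there are three numbers: the shift along the tool's x, y, z in m, then the turn, a rotation vector about the tool's x, y, z in rad, then the closure, from 0 (fully open) to 1 (shut). In form: [[[x, y, z], [wx, wy, wz], claw], ...]. A call has 1 to 10 rows; each row shifts and turns the commanded pose from where the row before left it, along the tool's axes as they then stand; what a row does not reach is not made up. A row lasts 1/10 s, in which the tool goes at most 50 mm and 8.59 degrees, less where a joint would pass 70% of its speed; a pose out of reach is approached as far as the arm can. A call with a gripper value outside its range is refused whole. The fingers move at their own pace and stop on an object; the grip force is fixed at half the most. Time passes only in rows, so rows that do not move let the fingers close. It gives the time, the measured TCP pose, the force, the opening and the grip force at its end, in the units of the state.
- observe(): the state, without advancing time (a new reading comes with each control period).
- viewer.capture(name): name is "scene" or "top"; returns (picture, depth): 480x640x3 uint8, red, green, blue; 480x640 float32, m along the optical axis (not along the pixel's ray), 0 where there is no reading.
- viewer.camera_params(name): a dict with "K" (3x3 intrinsics, pixels), "world_to_cam" (4x4, takes a point from world to camera coordinates). Camera axes: x right, y up, looking along -z (the intrinsics and any distortion apply to the point x, -y, -z); pixel columns grow to the right and rows downward; lengths in m; the calibration is good to about 2 mm. A picture is of the moment at which its call begins. camera_params takes no time and is no camera call.
- manip.close_job(): hands the job in; it is judged then, once.
The state is a dict: "time": time; "q": joint angles; "joint_vel": joint speeds; "joint_torque": joint torques, N m; "position": TCP position; "orientation": TCP orientation; "contact_force": force on the tool from outside, world axes, zero at the start; "ft_torque": the same for the moment, N m; "width": finger opening in m; "finger_force": force on a finger pad.
Only numpy, scipy, OpenCV 4.12 (cv2) and the standard library are available. Lean on these libraries where they do the work, as an engineer would, in place of code of your own. Each camera call takes 0.05 s, during which the arm holds its last target. There are 200 camera calls.

### The job

The check of the balance is done: put the weight set back into its open case. The three round knobbed steel weights each go upright and fully down into the round well of their own size (largest weight, largest well), and the small oblong box of milligram weights lies flat and right side up in the oblong well; set all four down gently, without dropping them. Leave the six-sided weight and the hooked weight, which are not of this set, standing where they are.

Things in the scene. Friction and masses are not known exactly. Their poses are not given: they have to be found in the camera images.
- weight500 (a point): the largest of the three knobbed weights of the set (500 g): a round upright bare-steel body 38 mm in diameter that narrows to a neck and carries a round knob on top; 63 mm tall in all. The cylindrical body ends 33 mm above its foot; the knob, 32 mm in diameter, runs from 47 mm up to the top. This point is on the axis, half-way up (31.5 mm above the foot); z is up; it stands loose on the bench at the start
- weight200 (a point): the middle of the three knobbed weights of the set (200 g): a round upright bare-steel body 28 mm in diameter that narrows to a neck and carries a round knob on top; 46 mm tall in all. The cylindrical body ends 24 mm above its foot; the knob, 24 mm in diameter, runs from 34 mm up to the top. This point is on the axis, half-way up (23 mm above the foot); z is up; it stands loose on the bench at the start
- weight100 (a point): the smallest of the three knobbed weights of the set (100 g): a round upright bare-steel body 22 mm in diameter that narrows to a neck and carries a round knob on top; 37 mm tall in all. The cylindrical body ends 20 mm above its foot; the knob, 19 mm in diameter, runs from 28 mm up to the top. This point is on the axis, half-way up (18.5 mm above the foot); z is up; it stands loose on the bench at the start
- pocket500 (a point): round well for the 500 g weight in the grey foam of the fixed open case: 48 mm across (10 mm over its weight), 12 mm deep, rim bevelled 4 mm. This point: centre of the mouth, at the foam's top, 26 mm above the bench. z up, y along the row of four wells, 76 mm apart, order varies. The case's 28 mm high rim is 49 mm either side of the row; its lid lies flat on the +x side, 22 mm high
- pocket200 (a point): round well for the 200 g weight in the grey foam of the fixed open case: 38 mm across (10 mm over its weight), 12 mm deep, rim bevelled 4 mm. This point: centre of the mouth, at the foam's top, 26 mm above the bench. z up, y along the row of four wells, 76 mm apart, order varies. The case's 28 mm high rim is 49 mm either side of the row; its lid lies flat on the +x side, 22 mm high
- pocket100 (a point): round well for the 100 g weight in the grey foam of the fixed open case: 32 mm across (10 mm over its weight), 12 mm deep, rim bevelled 4 mm. This point: centre of the mouth, at the foam's top, 26 mm above the bench. z up, y along the row of four wells, 76 mm apart, order varies. The case's 28 mm high rim is 49 mm either side of the row; its lid lies flat on the +x side, 22 mm high
- small_box (a point): closed oblong box of milligram weights: dark plastic with a pale clear lid, 50 mm long (its x), 34 mm wide (its y), 28 mm tall, 60 g, loose. This point is its centre, half-way up (14 mm above its foot); z up
- pocket_box (a point): oblong well for the small box in the same row of the fixed open case, 60 mm long (its y, along the row) by 44 mm (its x): 10 mm over the box; 12 mm deep, rim bevelled 4 mm. This point: centre of the mouth, at the foam's top, 26 mm above the bench; z up. Either way round will do
- hex_weight (a point): a look-alike that is not of the set: steel weight with a six-sided body, 30 mm across the flats and 28 mm high, and a small round knob 20 mm in diameter on top, 40 mm tall in all; loose. This point is on the axis, half-way up (20 mm above its foot)
- hooked_weight (a point): a look-alike that is not of the set: plain round steel cylinder 25 mm in diameter and 38 mm high with a bent wire hook on top in place of a knob, 62 mm tall in all; loose. This point is on the axis, 19 mm above its foot
Mind the look-alikes: they are no part of the job. What is shaped like the part that bears weight100 but blue is not meant. What is shaped like the part that bears pocket_box but brown is not meant.

How it is judged:
At the end, for the whole second after the job is handed in: The three knobbed weights and the small box rest on the floors of their own wells (centre within 9 mm of the well centre, height within 4 mm), upright within 0.12 rad, released and still; the six-sided and hooked weights still stand upright within 15 mm of where they were (horizontal distance between weight500 and pocket500 below 0.009 m and z of weight500 in the frame of pocket500 between 0.0155 and 0.0235 m and angle between each of weight500, weight200, weight100, small_box, hex_weight, hooked_weight's own z axis and vertical below 0.12 rad and linear speed of each of w500, w200, w100, mgbox below 0.02 m/s and horizontal distance between weight200 and pocket200 below 0.009 m and z of weight200 in the frame of pocket200 between 0.007 and 0.015 m and horizontal distance between weight100 and pocket100 below 0.009 m and z of weight100 in the frame of pocket100 between 0.0025 and 0.0105 m and horizontal distance between small_box and pocket_box below 0.009 m and z of small_box in the frame of pocket_box between -0.002 and 0.006 m and distance of each of hex_weight, hooked_weight from where it was at the start of the episode below 0.015 m); the robot touches nothing.
It fails at once if a weight or the small box is dropped: it falls free of the fingers at more than 0.6 m/s (a fall of about 20 mm) ((linear speed of w500 above 0.6 m/s and contact force between the fingers and w500 below 0.05 N) or (linear speed of w200 above 0.6 m/s and contact force between the fingers and w200 below 0.05 N) or (linear speed of w100 above 0.6 m/s and contact force between the fingers and w100 below 0.05 N) or (linear speed of mgbox above 0.6 m/s and contact force between the fingers and mgbox below 0.05 N)).
It fails at once if the six-sided weight is disturbed: moved more than 15 mm or tipped (distance of hex_weight from where it was at the start of the episode above 0.015 m or angle between hex_weight's own z axis and vertical above 0.3 rad).
It fails at once if the hooked weight is disturbed: moved more than 15 mm or tipped (distance of hooked_weight from where it was at the start of the episode above 0.015 m or angle between hooked_weight's own z axis and vertical above 0.3 rad).
It also fails if it takes over 102 s, if anything falls off the work surface, if the arm or the gripper's body presses on something with over 40 N, if the wrist force passes 120 N, or if a joint passes its speed limit or range.

## Working session

There is one attempt and no reset: what is moved stays moved. The work goes in short steps, Python scripts to look and compute and a shell command to move; the robot and the scene stay as the last step left them, time stands still between calls to the robot, and variables do not carry over. Pictures are saved under pics/ and viewed, at most 14 in all, crops included, and the job is handed in when it is done.

```bash
mkdir -p pics; python3 - <<'E'
from cell import observe, viewer
import cv2,numpy as np
for n in("top","scene"):
    p,d=viewer.capture(n); cv2.imwrite(f"pics/{n}0.png",p[:,:,::-1]); np.save(f"{n}0.npy",d)
    c=viewer.camera_params(n); print(n,c)
s=observe();print(s["position"],s["orientation"],s["width"],s["time"])
E
```

```text
top {'K': array([[571.24209691,   0.        , 319.12944031],
       [  0.        , 571.24209691, 243.95282103],
       [  0.        ,   0.        ,   1.        ]]), 'world_to_cam': array([[-0.02046557, -0.99973551, -0.01049129,  0.01840984],
       [ 0.99684068, -0.02120955,  0.07654288, -0.51851521],
       [-0.07674515, -0.00889165,  0.99701109, -1.34279302],
       [ 0.        ,  0.        ,  0.        ,  1.        ]])}
scene {'K': array([[518.96169021,   0.        , 319.49401955],
       [  0.        , 518.96169021, 240.28560969],
       [  0.        ,   0.        ,   1.        ]]), 'world_to_cam': array([[-1.39450785e-01,  9.90228700e-01, -7.74942465e-04,
         6.28078903e-02],
       [-6.48165511e-01, -9.06874043e-02,  7.56080197e-01,
         2.78114004e-01],
       [ 7.48622033e-01,  1.05938268e-01,  6.54478521e-01,
        -1.42939762e+00],
       [ 0.00000000e+00,  0.00000000e+00,  0.00000000e+00,
         1.00000000e+00]])}
[ 0.21246831 -0.53367807  0.23044171] [ 9.82119634e-01  1.88255607e-01 -6.95319521e-05 -9.19572743e-04] 0.08523412803598862 0.1
```

View pics/top0.png

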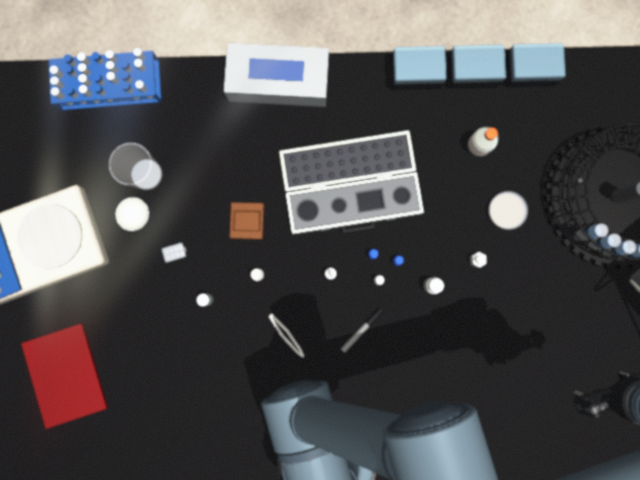

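View pics/scene0.png

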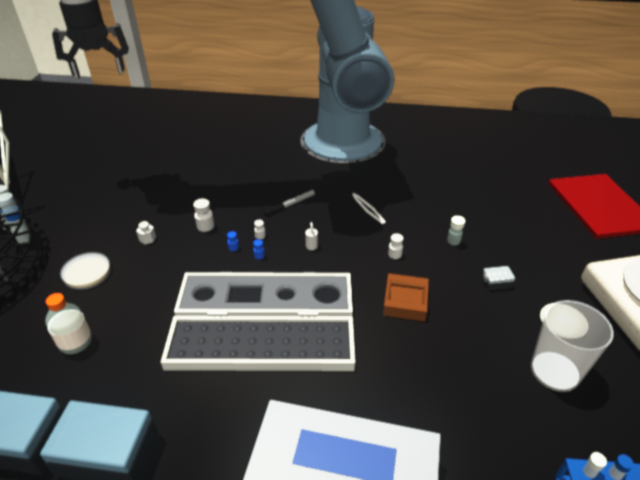

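The top view shows candidates at hex (479,259), 500 (434,285), small white (379,280), hooked (331,273), knobbed (257,274), another (204,300), box (174,252), and the case wells at row 200. Next I'll enlarge them to tell them apart.

```bash
cat > h.py <<'E'
import numpy as np,cv2
from cell import observe,viewer
def proj(n,P):
    c=viewer.camera_params(n);P=np.atleast_2d(P);q=(c["world_to_cam"]@np.c_[P,np.ones(len(P))].T)[:3]
    uv=c["K"]@np.array([q[0],-q[1],-q[2]]);return (uv[:2]/uv[2]).T
def ray(n,u,v,z):
    "world point at height z on pixel ray"
    c=viewer.camera_params(n);T=c["world_to_cam"];R=T[:3,:3];o=-R.T@T[:3,3]
    r=np.linalg.inv(c["K"])@[u,v,1];d=R.T@np.array([r[0],-r[1],-r[2]])
    return o+d*(z-o[2])/d[2]
def cloud(n,d):
    c=viewer.camera_params(n);T=c["world_to_cam"];v,u=np.mgrid[:480,:640]
    r=np.stack([u,v,np.ones_like(u)],-1).reshape(-1,3)@np.linalg.inv(c["K"]).T*d.reshape(-1,1)
    P=(r*[1,-1,-1]-T[:3,3])@T[:3,:3]
    return P.reshape(480,640,3)
E
python3 - <<'E'
from h import *
a=cv2.imread("pics/scene0.png")[190:310,120:520];b=cv2.imread("pics/top0.png")[180:315,160:500]
a=cv2.resize(a,(800,240),interpolation=2);b=cv2.resize(b,(800,318),interpolation=2)
cv2.imwrite("pics/c1.png",np.vstack([a,b]))
for n in("top","scene"):
    P=cloud(n,np.load(n+"0.npy"));z=P[:,:,2]
    m=((z>.012)&(z<.075)&(np.abs(P[:,:,1])<.5)&(P[:,:,0]>.25)&(P[:,:,0]<.7)).astype(np.uint8)
    k,l,s,c=cv2.connectedComponentsWithStats(m)
    print(n)
    for i in range(1,k):
        if s[i,4]>25:
            q=P[l==i];print(c[i].round(),s[i,4],"x %.3f %.3f y %.3f %.3f zmax %.3f"%(*np.percentile(q[:,0],[2,98]),*np.percentile(q[:,1],[2,98]),np.percentile(q[:,2],95)))
E
```

```text
top
[351. 198.] 6523 x 0.556 0.697 y -0.228 0.076 zmax 0.029
[152. 180.] 177 x 0.659 0.699 y 0.384 0.432 zmax 0.073
[126. 176.] 103 x 0.672 0.699 y 0.454 0.468 zmax 0.073
[508. 209.] 913 x 0.551 0.634 y -0.488 -0.406 zmax 0.019
[130. 212.] 191 x 0.565 0.640 y 0.419 0.495 zmax 0.020
[247. 220.] 941 x 0.539 0.620 y 0.142 0.217 zmax 0.028
[174. 252.] 325 x 0.488 0.526 y 0.327 0.377 zmax 0.031
[373. 253.] 64 x 0.485 0.503 y -0.128 -0.111 zmax 0.038
[478. 259.] 162 x 0.460 0.489 y -0.384 -0.355 zmax 0.041
[398. 260.] 69 x 0.467 0.486 y -0.188 -0.170 zmax 0.039
[257. 274.] 114 x 0.438 0.462 y 0.143 0.166 zmax 0.048
[331. 273.] 85 x 0.439 0.460 y -0.028 -0.007 zmax 0.060
[379. 279.] 66 x 0.423 0.442 y -0.140 -0.123 zmax 0.040
[434. 285.] 233 x 0.399 0.432 y -0.273 -0.242 zmax 0.065
[205. 299.] 146 x 0.382 0.406 y 0.264 0.290 zmax 0.063
[377. 313.] 40 x 0.341 0.362 y -0.139 -0.114 zmax 0.016
scene
[203. 213.] 425 x 0.404 0.436 y -0.274 -0.241 zmax 0.063
[274. 208.] 38 x 0.329 0.367 y -0.135 -0.101 zmax 0.015
[456. 229.] 315 x 0.385 0.409 y 0.266 0.291 zmax 0.060
[259. 227.] 126 x 0.425 0.444 y -0.140 -0.122 zmax 0.038
[145. 231.] 233 x 0.467 0.493 y -0.382 -0.354 zmax 0.040
[311. 236.] 196 x 0.440 0.463 y -0.028 -0.005 zmax 0.055
[232. 239.] 133 x 0.470 0.489 y -0.188 -0.169 zmax 0.037
[396. 244.] 238 x 0.443 0.466 y 0.145 0.169 zmax 0.046
[258. 247.] 132 x 0.487 0.505 y -0.128 -0.110 zmax 0.038
[ 85. 269.] 1227 x 0.553 0.636 y -0.488 -0.405 zmax 0.018
[498. 276.] 504 x 0.492 0.530 y 0.328 0.381 zmax 0.029
[269. 302.] 10208 x 0.559 0.697 y -0.225 0.078 zmax 0.028
[406. 295.] 1554 x 0.541 0.624 y 0.144 0.216 zmax 0.027
[544. 311.] 59 x 0.568 0.607 y 0.418 0.443 zmax 0.019
[573. 335.] 745 x 0.660 0.696 y 0.413 0.469 zmax 0.073
[536. 348.] 38 x 0.690 0.700 y 0.384 0.390 zmax 0.074
```

View pics/c1.png

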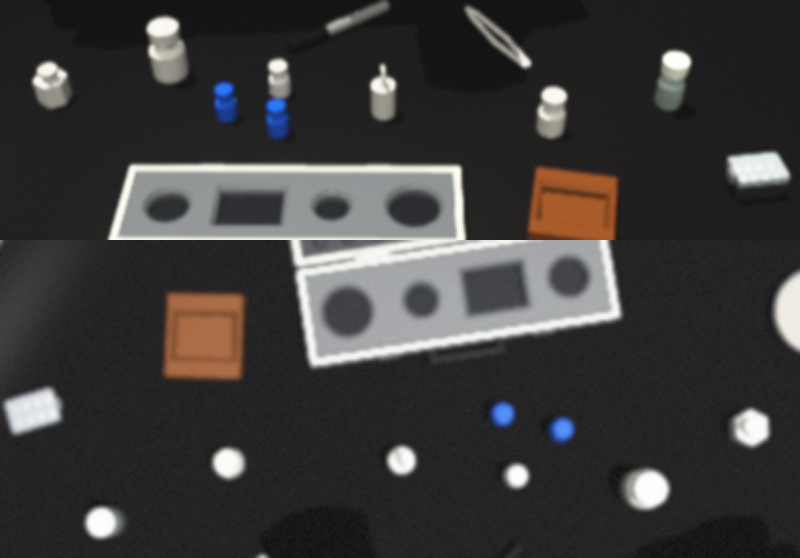

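Identification: weight500 is top(434,285), 63 mm tall. weight200 is top(257,274), 46 mm. weight100 is the bare steel top(379,280), 38 mm; the two blue pieces beside it are not meant. The capped greenish vial at top(204,300) and the brown tray are not meant either. Box is top(174,252). Wells from +y to -y are 500, 100, box, 200.

```bash
cat > meas.py <<'E'
from h import *
W={}
for n in("top","scene"):
    g=cv2.cvtColor(cv2.imread(f"pics/{n}0.png"),cv2.COLOR_BGR2GRAY)
    R=[]
    guess=[]
    box=(slice(170,240),slice(285,425)) if n=="top" else (slice(270,316),slice(175,358))
    sub=g[box]; big=cv2.resize(sub,None,fx=4,fy=4,interpolation=cv2.INTER_CUBIC)
    m=(big<95).astype(np.uint8)
    k,l,s,c=cv2.connectedComponentsWithStats(m)
    for i in range(1,k):
        if 500<s[i,4]<20000 and s[i,2]<200 and s[i,0]>0 and s[i,1]>0 and s[i,0]+s[i,2]<big.shape[1] and s[i,1]+s[i,3]<big.shape[0]:
            u,v=(c[i]+.5)/4-.5+[box[1].start,box[0].start];p=ray(n,u,v,.022)
            if .52<p[0]<.64: R.append((*p[:2],s[i,2]/4,s[i,3]/4,u,v))
    R=np.array(sorted(R,key=lambda r:-r[1])); print(n);print(R.round(4));print(np.diff(R[:,:2],axis=0),np.linalg.norm(np.diff(R[:,:2],axis=0),axis=1).round(4))
    W[n]=R[:,:2]
    # box
    P=cloud(n,np.load(n+"0.npy"));z=P[:,:,2]
    q=P[(z>.02)&(z<.035)&(P[:,:,0]>.46)&(P[:,:,0]<.55)&(P[:,:,1]>.31)&(P[:,:,1]<.4)][:,:2]
    print(cv2.minAreaRect((q*1000).astype(np.float32)))
E
python3 meas.py
```

```text
top
[[ 6.007000e-01  3.420000e-02  1.975000e+01  1.950000e+01  3.072854e+02
   2.100257e+02]
 [ 6.109000e-01 -4.100000e-02  1.300000e+01  1.275000e+01  3.386211e+02
   2.050877e+02]
 [ 6.213000e-01 -1.164000e-01  2.675000e+01  2.125000e+01  3.700190e+02
   2.001101e+02]
 [ 6.316000e-01 -1.918000e-01  1.550000e+01  1.525000e+01  4.014268e+02
   1.951350e+02]]
[[ 0.01026377 -0.07523565]
 [ 0.01035801 -0.07539998]
 [ 0.01035337 -0.07543733]] [0.0759 0.0761 0.0761]
((507.7624816894531, 353.0804748535156), (33.99224090576172, 52.1068115234375), 14.853535652160645)
scene
[[ 6.025000e-01  3.450000e-02  2.625000e+01  1.775000e+01  3.264625e+02
   2.937508e+02]
 [ 6.127000e-01 -4.100000e-02  1.750000e+01  1.150000e+01  2.853451e+02
   2.935852e+02]
 [ 6.237000e-01 -1.160000e-01  3.500000e+01  1.650000e+01  2.443413e+02
   2.937727e+02]
 [ 6.333000e-01 -1.916000e-01  2.150000e+01  1.400000e+01  2.032746e+02
   2.933759e+02]]
[[ 0.01014395 -0.07543047]
 [ 0.01099379 -0.07506334]
 [ 0.00957539 -0.07558886]] [0.0761 0.0759 0.0762]
((509.9244079589844, 353.3963623046875), (36.28316116333008, 54.16901397705078), 13.230101585388184)
```

```bash
cat > go.py <<'E'
import sys
from h import *
from scipy.spatial.transform import Rotation as R
# usage: go.py x y z [yaw]  -> total tool-frame shift (after turn) and turn needed
a=[float(v) for v in sys.argv[1:]]; s=observe(); r=R.from_quat(s["orientation"]);M=r.as_matrix()
yaw=np.arctan2(M[1,0],M[0,0]); y=a[3] if len(a)>3 else yaw
T=R.from_euler("z",y)*R.from_euler("x",np.pi)
print("t %.2f pos"%s["time"],s["position"].round(4),"yaw %.3f"%yaw,"w %.4f"%s["width"],"q",np.round(s["q"],2))
print("shift in present axes",(M.T@(np.array(a[:3])-s["position"])).round(4),"after turn",(T.as_matrix().T@(np.array(a[:3])-s["position"])).round(4),"turn",(r.inv()*T).as_rotvec().round(4))
E
python3 go.py .4178 -.2575 .15 .379
```

```text
t 0.10 pos [ 0.2125 -0.5337  0.2304] yaw 0.379 w 0.0852 q [-1.3   0.38  0.08  1.27  0.    1.46]
shift in present axes [ 0.2929 -0.1805  0.0808] after turn [ 0.2929 -0.1806  0.0804] turn [-0.0018 -0.0002 -0.0002]
```

```bash
python3 -m creep '[[[0.0325,-0.02,0.009],[0,0,0],0.35],[[0.0325,-0.02,0.009],[0,0,0],0.35],[[0.0325,-0.02,0.009],[0,0,0],0.35],[[0.0325,-0.02,0.009],[0,0,0],0.35],[[0.0325,-0.02,0.009],[0,0,0],0.35],[[0.0325,-0.02,0.009],[0,0,0],0.35],[[0.0325,-0.02,0.009],[0,0,0],0.35],[[0.0325,-0.02,0.009],[0,0,0],0.35],[[0.0325,-0.02,0.009],[0,0,0],0.35],[[0,0,0],[0,0,0],0.35]]'; python3 go.py .4178 -.2575 .037 .379
```

```text
time: 1.1
position: [0.4186, -0.2546, 0.1487]
orientation: [0.982, 0.191, -0.001, -0.002]
contact_force: [-0.3, -1.5, -0.4]
width: 0.0553
finger_force: 0.0
t 1.10 pos [ 0.4186 -0.2546  0.1487] yaw 0.385 w 0.0553 q [-0.68  0.25 -0.31  1.01  0.    2.08]
shift in present axes [-0.0017  0.0028  0.1117] after turn [-0.0018  0.0024  0.1117] turn [-0.0039  0.0004  0.0056]
```

```bash
python3 -m creep '[[[-0.001,0.001,0.03],[0,0,0],0.35],[[0,0,0.03],[0,0,0],0.35],[[0,0,0.02],[0,0,0],0.35],[[0,0,0],[0,0,0],0.35],[[0,0,0],[0,0,0],0.35]]'; python3 go.py .4178 -.2575 .037 .379
python3 - <<'E'
from h import *
p,d=viewer.capture("scene");cv2.imwrite("pics/s1.png",cv2.resize(p[150:270,130:290,::-1],(800,600),interpolation=2))
E
```

```text
time: 1.6
position: [0.4168, -0.2604, 0.0705]
orientation: [0.982, 0.188, -0.0, -0.0]
contact_force: [0.7, 0.1, 0.4]
width: 0.0553
finger_force: 0.0
t 1.60 pos [ 0.4168 -0.2604  0.0705] yaw 0.378 w 0.0553 q [-0.69  0.33 -0.43  0.81 -0.    2.08]
shift in present axes [ 0.0021 -0.0023  0.0335] after turn [ 0.0021 -0.0023  0.0335] turn [-0.0007  0.0007 -0.0009]
```

View pics/s1.png

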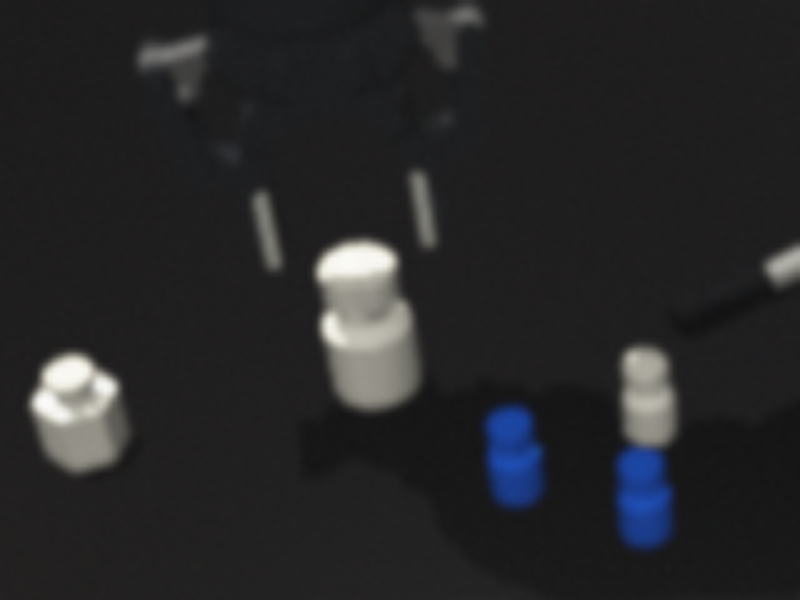

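The fingers (tips at crop 270,265 and 430,245) straddle the 500 g knob (357,260), so I can descend and close.

```bash
python3 -m creep '[[[0.002,-0.002,0.015],[0,0,0],0.35],[[0,0,0.015],[0,0,0],0.35],[[0,0,0.0035],[0,0,0],0.35],[[0,0,0],[0,0,0],0.35],[[0,0,0],[0,0,0],0.5],[[0,0,0],[0,0,0],0.6],[[0,0,0],[0,0,0],0.7],[[0,0,0],[0,0,0],0.8],[[0,0,0],[0,0,0],0.9],[[0,0,0],[0,0,0],0.9]]'; python3 go.py .6016 .0343 .16 .379
```

```text
time: 2.65
position: [0.4193, -0.2584, 0.0381]
orientation: [0.982, 0.188, 0.001, 0.001]
contact_force: [-0.5, 0.3, 5.1]
width: 0.0303
finger_force: 58.7
t 2.65 pos [ 0.4193 -0.2584  0.0381] yaw 0.379 w 0.0303 q [-0.68  0.36 -0.48  0.73 -0.    2.08]
shift in present axes [ 0.2777 -0.2043 -0.1222] after turn [ 0.2777 -0.2045 -0.1219] turn [ 0.0024 -0.001  -0.0003]
```

```bash
python3 -m creep '[[[0,0,-0.005],[0,0,0],0.9],[[0,0,-0.015],[0,0,0],0.9],[[0,0,-0.025],[0,0,0],0.9],[[0,0,-0.03],[0,0,0],0.9],[[0.02,-0.015,-0.02],[0,0,0],0.9],[[0.03,-0.022,-0.01],[0,0,0],0.9],[[0.03,-0.022,0],[0,0,0],0.9],[[0.03,-0.022,0],[0,0,0],0.9],[[0.03,-0.022,0],[0,0,0],0.9],[[0.03,-0.022,0],[0,0,0],0.9]]'; python3 go.py .6016 .0343 .14 .379
```

```text
time: 3.65
position: [0.5296, -0.0768, 0.1411]
orientation: [0.982, 0.188, -0.001, -0.0]
contact_force: [0.8, -0.4, -5.2]
width: 0.0305
finger_force: 60.2
t 3.65 pos [ 0.5296 -0.0768  0.1411] yaw 0.379 w 0.0305 q [-0.26  0.34 -0.21  1.02 -0.    2.5 ]
shift in present axes [ 0.108  -0.0766  0.001 ] after turn [ 0.108  -0.0766  0.0011] turn [-0.0013  0.0019 -0.0002]
```

```bash
python3 -m creep '[[[0.03,-0.021,0],[0,0,0],0.9],[[0.03,-0.021,0],[0,0,0],0.9],[[0.025,-0.018,0],[0,0,0],0.9],[[0.01,-0.007,0],[0,0,0],0.9],[[0,0,0.02],[0,0,0],0.9],[[0,0,0.02],[0,0,0],0.9],[[0,0,0.01],[0,0,0],0.9],[[0,0,0],[0,0,0],0.9],[[0,0,0],[0,0,0],0.9]]'; python3 go.py .6016 .0343 .053 .379
python3 - <<'E'
from h import *
p,d=viewer.capture("scene");cv2.imwrite("pics/s2.png",cv2.resize(p[180:330,170:370,::-1],(800,600),interpolation=2))
p,d=viewer.capture("top");cv2.imwrite("pics/t2.png",p[:,:,::-1])
E
```

```text
time: 4.55
position: [0.5933, 0.0185, 0.0919]
orientation: [0.982, 0.188, -0.0, -0.0]
contact_force: [-0.5, -0.8, -4.5]
width: 0.0298
finger_force: 60.3
t 4.55 pos [0.5933 0.0185 0.0919] yaw 0.378 w 0.0298 q [-0.08  0.49 -0.12  0.97 -0.    2.69]
shift in present axes [ 0.0136 -0.0116  0.0389] after turn [ 0.0136 -0.0116  0.0389] turn [-0.0002  0.0007 -0.0007]
```

View pics/s2.png

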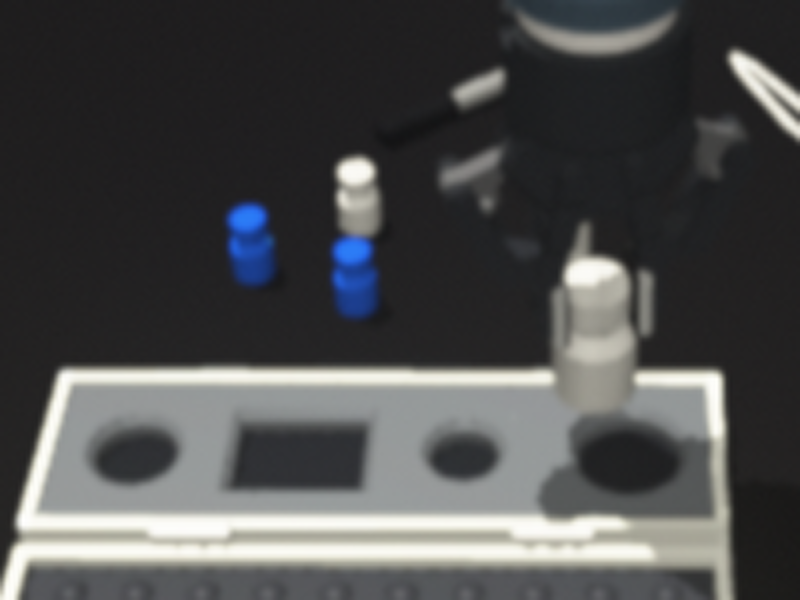

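weight500 hangs upright in the fingers, just short of its well (crop 595,330; well centre 628,460). I'll shift over it and lower.

```bash
python3 -m creep '[[[0.007,-0.006,0],[0,0,0],0.9],[[0.006,-0.0055,0],[0,0,0],0.9],[[0,0,0.01],[0,0,0],0.9],[[0,0,0],[0,0,0],0.9],[[0,0,0],[0,0,0],0.9]]'; python3 go.py .6016 .0343 .053 .379
```

```text
time: 5.15
position: [0.6005, 0.0344, 0.0809]
orientation: [0.982, 0.188, -0.001, -0.0]
contact_force: [-0.5, 0.5, -5.1]
width: 0.0299
finger_force: 60.2
t 5.15 pos [0.6005 0.0344 0.0809] yaw 0.379 w 0.0299 q [-0.05  0.51 -0.11  0.95 -0.    2.71]
shift in present axes [0.001  0.0005 0.0279] after turn [0.001  0.0005 0.0279] turn [-0.0006  0.002   0.    ]
```

```bash
python3 -m creep '[[[0.001,0,0.01],[0,0,0],0.9],[[0,0,0.008],[0,0,0],0.9],[[0,0,0.005],[0,0,0],0.9],[[0,0,0.003],[0,0,0],0.9],[[0,0,0],[0,0,0],0.9],[[0,0,0],[0,0,0],0.9]]'; python3 go.py .6016 .0343 .052 .379
```

```text
time: 5.75
position: [0.6025, 0.0346, 0.0559]
orientation: [0.982, 0.188, 0.0, 0.0]
contact_force: [0.4, -0.1, -5.6]
width: 0.0299
finger_force: 60.2
t 5.75 pos [0.6025 0.0346 0.0559] yaw 0.379 w 0.0299 q [-0.05  0.54 -0.14  0.9  -0.    2.72]
shift in present axes [-0.0009 -0.      0.0039] after turn [-0.0009 -0.      0.0039] turn [ 0.0001 -0.0001 -0.0003]
```

```bash
python3 -m creep '[[[0,0,0.002],[0,0,0],0.9],[[0,0,0.0015],[0,0,0],0.9],[[0,0,0],[0,0,0],0.9],[[0,0,0],[0,0,0],0.9]]'; python3 go.py .6016 .0343 .052 .379
```

```text
time: 6.15
position: [0.6024, 0.0347, 0.0523]
orientation: [0.982, 0.188, 0.0, 0.0]
contact_force: [0.2, 0.1, -3.8]
width: 0.0298
finger_force: 60.3
t 6.15 pos [0.6024 0.0347 0.0523] yaw 0.379 w 0.0298 q [-0.05  0.54 -0.14  0.89 -0.    2.72]
shift in present axes [-0.0009  0.      0.0003] after turn [-0.0009  0.      0.0003] turn [ 0.0001 -0.0001 -0.0002]
```

```bash
python3 -m creep '[[[0,0,0.0005],[0,0,0],0.8],[[0,0,0],[0,0,0],0.7],[[0,0,0],[0,0,0],0.6],[[0,0,0],[0,0,0],0.5],[[0,0,0],[0,0,0],0.4],[[0,0,0],[0,0,0],0.4],[[0,0,-0.02],[0,0,0],0.4],[[0,0,-0.04],[0,0,0],0.4],[[0,0,-0.03],[0,0,0],0.4],[[0,0,0],[0,0,0],0.4]]'; python3 go.py .452 .156 .14 .7
```

```text
time: 7.15
position: [0.6061, 0.0345, 0.1472]
orientation: [0.982, 0.188, 0.005, 0.001]
contact_force: [0.3, 0.0, -0.1]
width: 0.0517
finger_force: 0.0
t 7.15 pos [0.6061 0.0345 0.1472] yaw 0.379 w 0.0517 q [-0.05  0.47 -0.    1.09 -0.    2.72]
shift in present axes [-0.0983 -0.1699  0.0056] after turn [-0.0396 -0.1922  0.0072] turn [ 0.0055 -0.008  -0.3211]
```

```bash
python3 -m creep '[[[0,0,0],[0,0,-0.14],0.4],[[0,0,0],[0,0,-0.14],0.4],[[0,0,0],[0,0,-0.04],0.4],[[-0.008,-0.038,0.001],[0,0,0],0.4],[[-0.008,-0.038,0.001],[0,0,0],0.4],[[-0.008,-0.038,0.001],[0,0,0],0.45],[[-0.008,-0.038,0.001],[0,0,0],0.45],[[-0.008,-0.038,0.001],[0,0,0],0.45],[[0,0,0],[0,0,0],0.45],[[0,0,0],[0,0,0],0.45]]'; python3 go.py .452 .156 .06 .7
```

```text
time: 8.15
position: [0.4488, 0.1547, 0.1364]
orientation: [0.939, 0.343, -0.0, 0.0]
contact_force: [-0.0, -0.2, 0.7]
width: 0.0471
finger_force: 0.0
t 8.15 pos [0.4488 0.1547 0.1364] yaw 0.700 w 0.0471 q [ 0.2   0.23 -0.38  0.96 -0.    2.64]
shift in present axes [0.0033 0.0011 0.0764] after turn [0.0033 0.0011 0.0764] turn [0.0002 0.0005 0.0004]
```

```bash
python3 -m creep '[[[0.003,0.001,0.03],[0,0,0],0.45],[[0,0,0.03],[0,0,0],0.45],[[0,0,0.015],[0,0,0],0.45],[[0,0,0],[0,0,0],0.45],[[0,0,0],[0,0,0],0.45]]'; python3 go.py .452 .156 .027 .7
python3 - <<'E'
from h import *
p,d=viewer.capture("scene");a=p[170:330,180:460,::-1].copy();cv2.imwrite("pics/s3.png",cv2.resize(a,(800,457),interpolation=2))
E
```

```text
time: 8.65
position: [0.4533, 0.155, 0.0618]
orientation: [0.94, 0.342, -0.0, 0.0]
contact_force: [1.0, 0.7, 1.1]
width: 0.0471
finger_force: 0.0
t 8.65 pos [0.4533 0.155  0.0618] yaw 0.698 w 0.0471 q [ 0.2   0.31 -0.48  0.78 -0.    2.64]
shift in present axes [-0.0004 -0.0016  0.0348] after turn [-0.0004 -0.0016  0.0348] turn [ 0.0002  0.0001 -0.0024]
```

View pics/s3.png

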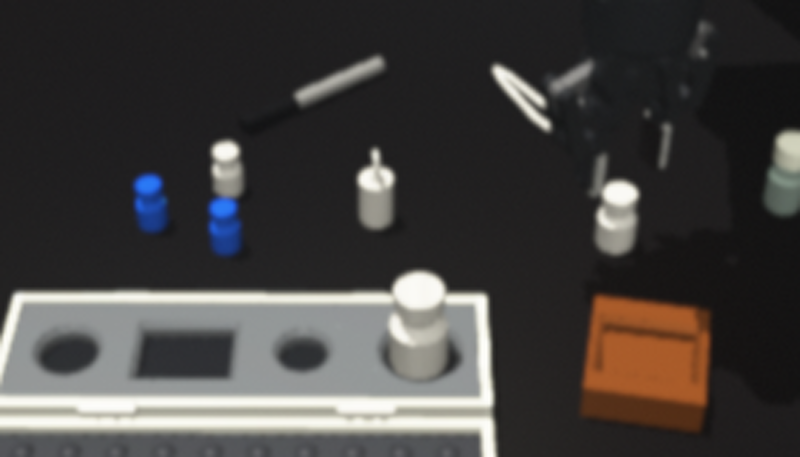

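weight500 is down in its well at crop (418,325). The fingers (598,190 and 665,165) bracket the 200 g knob at (619,195).

```bash
python3 -m creep '[[[0,-0.001,0.015],[0,0,0],0.45],[[0,0,0.015],[0,0,0],0.45],[[0,0,0.005],[0,0,0],0.45],[[0,0,0],[0,0,0],0.45],[[0,0,0],[0,0,0],0.6],[[0,0,0],[0,0,0],0.7],[[0,0,0],[0,0,0],0.8],[[0,0,0],[0,0,0],0.9],[[0,0,0],[0,0,0],1],[[0,0,0],[0,0,0],1]]'; python3 go.py .6325 -.1917 .13 .379
```

```text
time: 9.7
position: [0.4527, 0.1568, 0.0279]
orientation: [0.94, 0.342, 0.001, -0.0]
contact_force: [-0.3, 1.9, 7.1]
width: 0.0212
finger_force: 58.5
t 9.70 pos [0.4527 0.1568 0.0279] yaw 0.699 w 0.0212 q [ 0.2   0.36 -0.52  0.69  0.    2.64]
shift in present axes [-0.0864  0.3825 -0.1021] after turn [ 0.0381  0.3903 -0.1021] turn [ 2.0e-04 -2.0e-03  3.2e-01]
```

```bash
python3 -m creep '[[[0,0,-0.005],[0,0,0],1],[[0,0,-0.015],[0,0,0],1],[[0,0,-0.03],[0,0,0],1],[[0,0,-0.035],[0,0,0],1],[[-0.005,0.02,-0.017],[0,0,0],1],[[-0.009,0.038,0],[0,0,0],1],[[-0.009,0.038,0],[0,0,0],1],[[-0.009,0.038,0],[0,0,0],1],[[-0.009,0.038,0],[0,0,0],1],[[-0.009,0.038,0],[0,0,0],1]]'; python3 -m creep '[[[-0.009,0.038,0],[0,0,0],1],[[-0.009,0.038,0],[0,0,0],1],[[-0.009,0.038,0],[0,0,0],1],[[-0.009,0.038,0],[0,0,0],1],[[-0.005,0.02,0],[0,0,0],1],[[0,0,0.02],[0,0,0],1],[[0,0,0.02],[0,0,0],1],[[0,0,0],[0,0,0],1],[[0,0,0],[0,0,0],1]]';python3 go.py .6325 -.1917 .042
python3 - <<'E'
from h import *
p,d=viewer.capture("scene");a=p[180:330,130:330,::-1].copy();cv2.imwrite("pics/s4.png",cv2.resize(a,(800,600),interpolation=2))
E
```

```text
time: 10.7
position: [0.5487, -0.0381, 0.1287]
orientation: [0.94, 0.342, -0.0, -0.0]
contact_force: [0.7, 0.4, -1.5]
width: 0.0213
finger_force: 59.0
time: 11.6
position: [0.627, -0.1943, 0.0884]
orientation: [0.94, 0.342, -0.001, -0.001]
contact_force: [0.3, -0.0, -1.7]
width: 0.0212
finger_force: 59.2
t 11.60 pos [ 0.627  -0.1943  0.0884] yaw 0.699 w 0.0212 q [-0.4   0.61  0.09  1.05 -0.    2.05]
shift in present axes [0.006  0.0016 0.0464] after turn [0.0059 0.0015 0.0464] turn [-0.0019  0.0012 -0.    ]
```

View pics/s4.png

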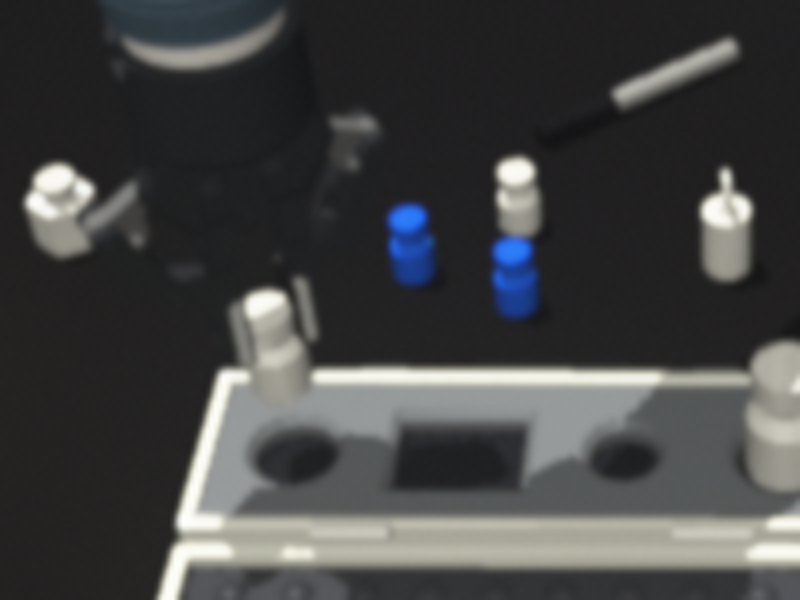

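weight200 is held upright at crop (270,345), its well at (293,455). I'll align and lower.

```bash
python3 -m creep '[[[0.005,0.0015,0],[0,0,0],1],[[0,0,0.015],[0,0,0],1],[[0,0,0.005],[0,0,0],1],[[0,0,0],[0,0,0],1],[[0,0,0],[0,0,0],1]]'; python3 go.py .6325 -.1917 .042
```

```text
time: 12.15
position: [0.6329, -0.1925, 0.0694]
orientation: [0.94, 0.342, 0.0, 0.0]
contact_force: [0.7, -0.8, -2.3]
width: 0.0213
finger_force: 59.2
t 12.15 pos [ 0.6329 -0.1925  0.0694] yaw 0.699 w 0.0213 q [-0.39  0.63  0.07  1.01 -0.    2.05]
shift in present axes [ 0.0002 -0.0009  0.0274] after turn [ 0.0002 -0.0009  0.0274] turn [ 0.0005 -0.0001 -0.    ]
```

```bash
python3 -m creep '[[[0,-0.001,0.01],[0,0,0],1],[[0,0,0.008],[0,0,0],1],[[0,0,0.005],[0,0,0],1],[[0,0,0.002],[0,0,0],1],[[0,0,0],[0,0,0],1],[[0,0,0],[0,0,0],1]]'; python3 go.py .6325 -.1917 .042
```

```text
time: 12.75
position: [0.6322, -0.1919, 0.0439]
orientation: [0.94, 0.342, 0.0, 0.0]
contact_force: [0.8, 0.2, -1.9]
width: 0.0212
finger_force: 59.2
t 12.75 pos [ 0.6322 -0.1919  0.0439] yaw 0.699 w 0.0212 q [-0.39  0.65  0.04  0.95 -0.    2.05]
shift in present axes [0.0004 0.     0.0019] after turn [0.0004 0.     0.0019] turn [ 0.0003 -0.0001 -0.    ]
```

```bash
python3 -m creep '[[[0,0,0.0015],[0,0,0],1],[[0,0,0.0005],[0,0,0],1],[[0,0,0],[0,0,0],1],[[0,0,0],[0,0,0],1]]'; python3 go.py .4335 -.1313 .13 .379
```

```text
time: 13.15
position: [0.6323, -0.192, 0.0421]
orientation: [0.94, 0.342, 0.0, 0.0]
contact_force: [0.1, 0.3, -0.4]
width: 0.0211
finger_force: 59.2
t 13.15 pos [ 0.6323 -0.192   0.0421] yaw 0.699 w 0.0211 q [-0.39  0.65  0.03  0.95 -0.    2.05]
shift in present axes [-0.1131 -0.1743 -0.0881] after turn [-0.1622 -0.1299 -0.0879] turn [ 6.000e-04 -3.000e-04  3.198e-01]
```

```bash
python3 -m creep '[[[0,0,0],[0,0,0],0.9],[[0,0,0],[0,0,0],0.8],[[0,0,0],[0,0,0],0.7],[[0,0,0],[0,0,0],0.6],[[0,0,0],[0,0,0],0.5],[[0,0,0],[0,0,0],0.45],[[0,0,-0.02],[0,0,0],0.45],[[0,0,-0.035],[0,0,0],0.45],[[0,0,-0.033],[0,0,0],0.45],[[0,0,0],[0,0,0.14],0.45]]'; python3 -m creep '[[[0,0,0],[0,0,0.14],0.45],[[0,0,0],[0,0,0.04],0.45],[[-0.036,-0.029,0],[0,0,0],0.5],[[-0.036,-0.029,0],[0,0,0],0.5],[[-0.036,-0.029,0],[0,0,0],0.5],[[-0.036,-0.029,0],[0,0,0],0.5],[[-0.016,-0.013,0],[0,0,0],0.5],[[0,0,0],[0,0,0],0.5],[[0,0,0],[0,0,0],0.5]]';python3 go.py .4335 -.1313 .055 .379
```

```text
time: 14.15
position: [0.6355, -0.1932, 0.1359]
orientation: [0.962, 0.274, 0.004, 0.003]
contact_force: [1.5, 0.1, 1.4]
width: 0.047
finger_force: 0.0
time: 15.05
position: [0.4366, -0.1315, 0.1304]
orientation: [0.982, 0.188, 0.001, 0.001]
contact_force: [-0.2, -1.0, 0.5]
width: 0.0428
finger_force: 0.0
t 15.05 pos [ 0.4366 -0.1315  0.1304] yaw 0.379 w 0.0428 q [-0.43  0.2  -0.44  0.93  0.    2.33]
shift in present axes [-0.0029 -0.0015  0.0754] after turn [-0.0028 -0.0013  0.0754] turn [ 0.0016 -0.0015 -0.0003]
```

```bash
python3 -m creep '[[[-0.002,-0.001,0.03],[0,0,0],0.5],[[0,0,0.03],[0,0,0],0.5],[[0,0,0.012],[0,0,0],0.5],[[0,0,0],[0,0,0],0.5],[[0,0,0],[0,0,0],0.5]]'; python3 go.py .4335 -.1313 .021 .379
python3 - <<'E'
from h import *
p,d=viewer.capture("scene");a=p[170:310,170:350,::-1].copy();cv2.imwrite("pics/s5.png",cv2.resize(a,(771,600),interpolation=2))
E
```

```text
time: 15.55
position: [0.435, -0.1316, 0.0581]
orientation: [0.982, 0.188, 0.0, 0.0]
contact_force: [0.4, -0.7, -0.1]
width: 0.0428
finger_force: 0.0
t 15.55 pos [ 0.435  -0.1316  0.0581] yaw 0.379 w 0.0428 q [-0.43  0.28 -0.55  0.75 -0.    2.33]
shift in present axes [-0.0013 -0.0009  0.0371] after turn [-0.0013 -0.0008  0.0371] turn [ 0.0008 -0.0007 -0.0001]
```

View pics/s5.png

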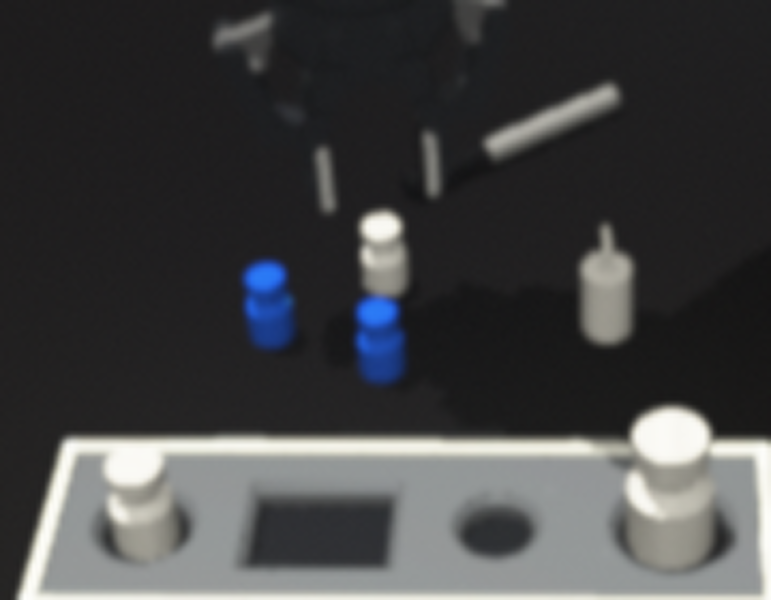

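weight200 sits in its well (crop 140,505), and the fingers (328,205 and 433,190) bracket the steel weight100 at (381,230), clear of both blue ones.

```bash
python3 -m creep '[[[-0.001,-0.001,0.017],[0,0,0],0.5],[[0,0,0.015],[0,0,0],0.5],[[0,0,0.005],[0,0,0],0.5],[[0,0,0],[0,0,0],0.5],[[0,0,0],[0,0,0],0.6],[[0,0,0],[0,0,0],0.7],[[0,0,0],[0,0,0],0.8],[[0,0,0],[0,0,0],0.9],[[0,0,0],[0,0,0],1],[[0,0,0],[0,0,0],1]]'; python3 go.py .6118 -.041 .12
```

```text
time: 16.6
position: [0.4332, -0.131, 0.0217]
orientation: [0.982, 0.188, 0.001, 0.001]
contact_force: [-0.2, 0.4, 5.4]
width: 0.0159
finger_force: 58.4
t 16.60 pos [ 0.4332 -0.131   0.0217] yaw 0.379 w 0.0159 q [-0.43  0.32 -0.6   0.65 -0.    2.33]
shift in present axes [ 0.1993 -0.0174 -0.098 ] after turn [ 0.1992 -0.0176 -0.0983] turn [ 0.0019 -0.0015 -0.    ]
```

```bash
python3 -m creep '[[[0,0,-0.005],[0,0,0],1],[[0,0,-0.015],[0,0,0],1],[[0,0,-0.03],[0,0,0],1],[[0,0,-0.035],[0,0,0],1],[[0.015,-0.001,-0.013],[0,0,0],1],[[0.037,-0.003,0],[0,0,0],1],[[0.037,-0.003,0],[0,0,0],1],[[0.037,-0.003,0],[0,0,0],1],[[0.037,-0.003,0],[0,0,0],1],[[0.036,-0.004,0],[0,0,0],1]]'; python3 -m creep '[[[0,0,0],[0,0,0],1],[[0,0,0.02],[0,0,0],1],[[0,0,0.02],[0,0,0],1],[[0,0,0.01],[0,0,0],1],[[0,0,0],[0,0,0],1],[[0,0,0],[0,0,0],1]]';python3 go.py .6118 -.041 .0355
```

```text
time: 17.6
position: [0.6114, -0.0401, 0.1184]
orientation: [0.982, 0.188, -0.001, -0.0]
contact_force: [0.2, -0.5, -0.6]
width: 0.0161
finger_force: 58.6
time: 18.2
position: [0.6104, -0.0412, 0.0692]
orientation: [0.982, 0.188, -0.0, -0.0]
contact_force: [0.6, 0.0, -0.7]
width: 0.0161
finger_force: 58.7
t 18.20 pos [ 0.6104 -0.0412  0.0692] yaw 0.378 w 0.0161 q [-0.17  0.54 -0.09  0.94 -0.    2.59]
shift in present axes [0.0014 0.0003 0.0337] after turn [0.0014 0.0003 0.0337] turn [-0.0001  0.0004 -0.    ]
```

```bash
python3 -m creep '[[[0.0014,0,0.012],[0,0,0],1],[[0,0,0.01],[0,0,0],1],[[0,0,0.006],[0,0,0],1],[[0,0,0.003],[0,0,0],1],[[0,0,0],[0,0,0],1],[[0,0,0],[0,0,0],1]]';python3 go.py .6118 -.041 .0357
```

```text
time: 18.8
position: [0.6122, -0.0405, 0.0379]
orientation: [0.982, 0.188, 0.0, 0.0]
contact_force: [0.6, -0.2, -1.4]
width: 0.0158
finger_force: 58.7
t 18.80 pos [ 0.6122 -0.0405  0.0379] yaw 0.379 w 0.0158 q [-0.17  0.57 -0.13  0.87 -0.    2.59]
shift in present axes [-0.0005  0.0003  0.0022] after turn [-0.0005  0.0003  0.0022] turn [ 0.0001 -0.0001 -0.    ]
```

```bash
python3 -m creep '[[[0,0,0.0015],[0,0,0],1],[[0,0,0.0007],[0,0,0],1],[[0,0,0],[0,0,0],1],[[0,0,0],[0,0,0],0.9],[[0,0,0],[0,0,0],0.8],[[0,0,0],[0,0,0],0.7],[[0,0,0],[0,0,0],0.6],[[0,0,0],[0,0,0],0.5],[[0,0,0],[0,0,0],0.5]]';python3 -m creep '[[[0,0,-0.02],[0,0,0],0.5],[[0,0,-0.035],[0,0,0],0.5],[[0,0,-0.04],[0,0,0],0.5],[[0,0,0],[0,0,0],0.3],[[0,0,0],[0,0,0],0.3]]';python3 go.py .509 .3532 .12 1.81
python3 - <<'E'
from h import *
p,d=viewer.capture("scene");a=p[230:320,170:360,::-1].copy();cv2.imwrite("pics/s6.png",cv2.resize(a,(800,379),interpolation=2))
E
```

```text
time: 19.7
position: [0.6121, -0.0405, 0.0356]
orientation: [0.982, 0.188, 0.0, 0.0]
contact_force: [-0.9, 0.9, -0.2]
width: 0.0426
finger_force: 0.0
time: 20.2
position: [0.6132, -0.0407, 0.132]
orientation: [0.982, 0.188, 0.002, 0.001]
contact_force: [-0.3, 0.2, -0.5]
width: 0.06
finger_force: 0.0
t 20.20 pos [ 0.6132 -0.0407  0.132 ] yaw 0.379 w 0.0600 q [-0.17  0.5   0.01  1.08 -0.    2.59]
shift in present axes [ 0.0488 -0.4045  0.0114] after turn [ 0.4074 -0.0079  0.012 ] turn [ 3.4000e-03 -1.0000e-03 -1.4312e+00]
```

View pics/s6.png

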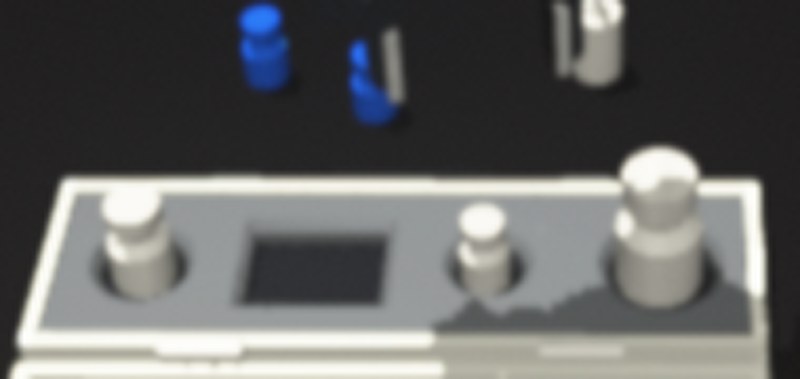

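All three knobbed weights are seated upright (crop 142,245; 484,250; 660,230). Now for the box.

```bash
python3 -m creep '[[[0,0,0],[0,0,-0.1431],0.3],[[0,0,0],[0,0,-0.1431],0.3],[[0,0,0],[0,0,-0.1431],0.3],[[0,0,0],[0,0,-0.1431],0.3],[[0,0,0],[0,0,-0.1431],0.3],[[0,0,0],[0,0,-0.1431],0.3],[[0,0,0],[0,0,-0.1431],0.3],[[0,0,0],[0,0,-0.1431],0.3],[[0,0,0],[0,0,-0.1431],0.3],[[0,0,0],[0,0,-0.1431],0.3]]'; python3 -m creep '[[[0.045,-0.001,0],[0,0,0],0.3],[[0.045,-0.001,0],[0,0,0],0.3],[[0.045,-0.001,0],[0,0,0],0.3],[[0.045,-0.001,0],[0,0,0],0.3],[[0.045,-0.001,0],[0,0,0],0.3],[[0.045,-0.001,0],[0,0,0],0.3],[[0.045,-0.001,0],[0,0,0],0.3],[[0.045,-0.001,0],[0,0,0],0.3],[[0.045,-0.001,0],[0,0,0],0.3]]';python3 -m creep '[[[0,0,0.02],[0,0,0],0.3],[[0,0,0.03],[0,0,0],0.3],[[0,0,0.02],[0,0,0],0.3],[[0,0,0],[0,0,0],0.3],[[0,0,0],[0,0,0],0.3]]';python3 go.py .509 .3532 .014 1.81
python3 - <<'E'
from h import *
p,d=viewer.capture("scene");a=p[190:310,430:590,::-1].copy();cv2.imwrite("pics/s7.png",cv2.resize(a,(800,600),interpolation=2))
E
```

```text
time: 21.25
position: [0.6105, -0.0402, 0.1283]
orientation: [0.615, 0.788, -0.001, -0.002]
contact_force: [-0.5, 0.1, -0.6]
width: 0.0596
finger_force: 0.0
time: 22.15
position: [0.5054, 0.3519, 0.1284]
orientation: [0.618, 0.786, -0.002, -0.001]
contact_force: [1.8, -0.8, -0.3]
width: 0.0597
finger_force: 0.0
time: 22.65
position: [0.5062, 0.3502, 0.0593]
orientation: [0.618, 0.786, -0.002, -0.001]
contact_force: [0.0, 0.4, -0.1]
width: 0.0595
finger_force: 0.0
t 22.65 pos [0.5062 0.3502 0.0593] yaw 1.810 w 0.0595 q [ 0.5   0.56 -0.09  0.93 -0.    1.83]
shift in present axes [0.0023 0.0036 0.0453] after turn [0.0023 0.0034 0.0453] turn [-0.0033  0.001  -0.0002]
```

View pics/s7.png

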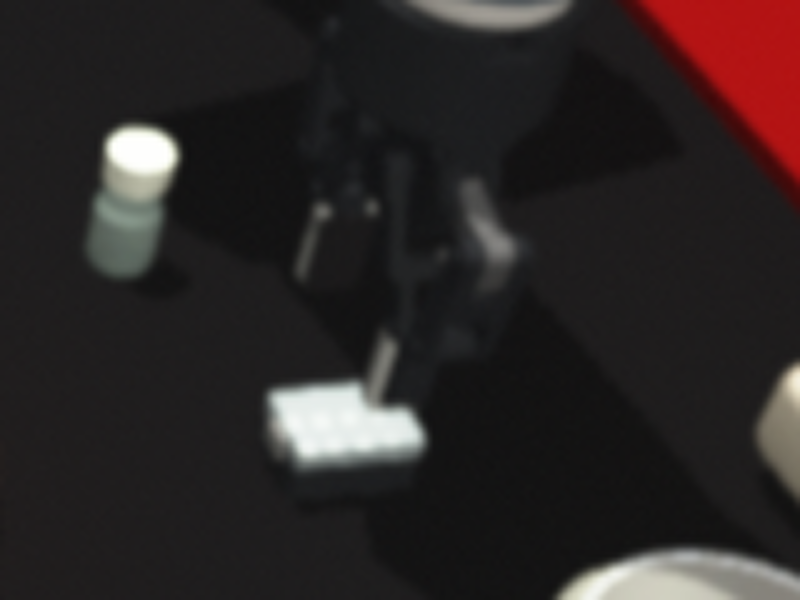

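```bash
python3 - <<'E'
from h import *
s=observe();p=s["position"];ty=np.array([.971,.237,0]);tx=np.array([-.237,.971,0])
for z in(.0593,.068,.028):
  for k in(1,-1):
    for j in(-1,1):
      P=np.array([p[0],p[1],z])+ty*k*.030+tx*j*.011;print(z,k,j,((proj("scene",P)[0]-[430,190])*5).round())
b=np.array([.509,.3532,.028]);print("box",[((proj("scene",b+ty*k*.017+tx*j*.025)[0]-[430,190])*5).round() for k in(1,-1) for j in(-1,1)])
E
```

```text
0.0593 1 -1 [352. 410.]
0.0593 1 1 [410. 405.]
0.0593 -1 -1 [296. 301.]
0.0593 -1 1 [351. 297.]
0.068 1 -1 [358. 392.]
0.068 1 1 [416. 388.]
0.068 -1 -1 [300. 284.]
0.068 -1 1 [356. 280.]
0.028 1 -1 [333. 470.]
0.028 1 1 [390. 465.]
0.028 -1 -1 [279. 360.]
0.028 -1 1 [333. 356.]
box [array([292., 451.]), array([420., 442.]), array([262., 389.]), array([387., 380.])]
```

The predicted finger and box pixels agree with the picture (near tip about 385,405; box top about 345,425), so I'll apply the small correction and grip.

```bash
python3 -m creep '[[[0.002,0.0035,0],[0,0,0],0.2],[[0,0,0.015],[0,0,0],0.2],[[0,0,0.015],[0,0,0],0.2],[[0,0,0.01],[0,0,0],0.2],[[0,0,0.0045],[0,0,0],0.2],[[0,0,0],[0,0,0],0.2]]'; python3 -m creep '[[[0,0,0],[0,0,0],0.3],[[0,0,0],[0,0,0],0.4],[[0,0,0],[0,0,0],0.5],[[0,0,0],[0,0,0],0.6],[[0,0,0],[0,0,0],0.7],[[0,0,0],[0,0,0],0.8],[[0,0,0],[0,0,0],0.8]]';python3 go.py .6225 -.1162 .12
```

```text
time: 23.3
position: [0.5103, 0.3535, 0.0159]
orientation: [0.618, 0.786, -0.0, -0.0]
contact_force: [0.5, 0.6, 0.5]
width: 0.0685
finger_force: 0.0
time: 24.0
position: [0.5107, 0.3538, 0.0168]
orientation: [0.618, 0.786, 0.0, 0.0]
contact_force: [-0.4, -0.5, 5.0]
width: 0.0322
finger_force: 60.4
t 24.00 pos [0.5107 0.3538 0.0168] yaw 1.810 w 0.0322 q [ 0.5   0.61 -0.13  0.84 -0.    1.84]
shift in present axes [-0.4831 -0.0026 -0.1033] after turn [-0.4831 -0.0026 -0.1032] turn [ 0.0008 -0.0002 -0.    ]
```

```bash
python3 -m creep '[[[0,0,-0.005],[0,0,0],0.8],[[0,0,-0.015],[0,0,0],0.8],[[0,0,-0.03],[0,0,0],0.8],[[0,0,-0.035],[0,0,0],0.8],[[0,0,-0.03],[0,0,0],0.8],[[0,0,0],[0,0,0.05],0.8],[[0,0,0],[0,0,0.053],0.8],[[0,0,0],[0,0,0],0.8]]'; python3 go.py .6225 -.1162 .13 1.707
```

```text
time: 24.8
position: [0.5103, 0.3536, 0.1312]
orientation: [0.657, 0.754, -0.0, 0.0]
contact_force: [-0.3, -0.1, -1.2]
width: 0.0324
finger_force: 59.8
t 24.80 pos [0.5103 0.3536 0.1312] yaw 1.707 w 0.0324 q [ 0.5   0.51  0.03  1.09 -0.    1.94]
shift in present axes [-0.4807  0.0474  0.0012] after turn [-0.4807  0.0473  0.0012] turn [ 0.      0.0001 -0.0002]
```

```bash
python3 -m creep '[[[-0.03,0.003,0],[0,0,0],0.8],[[-0.04,0.004,0],[0,0,0],0.8],[[-0.04,0.004,0],[0,0,0],0.8],[[-0.04,0.004,0],[0,0,0],0.8],[[-0.04,0.004,0],[0,0,0],0.8],[[-0.04,0.004,0],[0,0,0],0.8],[[-0.04,0.004,0],[0,0,0],0.8],[[-0.04,0.004,0],[0,0,0],0.8],[[-0.04,0.004,0],[0,0,0],0.8],[[-0.04,0.004,0],[0,0,0],0.8]]'; python3 -m creep '[[[-0.04,0.004,0],[0,0,0],0.8],[[-0.03,0.003,0],[0,0,0],0.8],[[-0.02,0.002,0],[0,0,0],0.8],[[0,0,0],[0,0,0],0.8],[[0,0,0.02],[0,0,0],0.8],[[0,0,0.02],[0,0,0],0.8],[[0,0,0],[0,0,0],0.8],[[0,0,0],[0,0,0],0.8]]';python3 go.py .6225 -.1162 .031 1.707
python3 - <<'E'
from h import *
p,d=viewer.capture("scene");a=p[210:330,160:360,::-1].copy();cv2.imwrite("pics/s8.png",cv2.resize(a,(800,480),interpolation=2))
E
```

```text
time: 25.8
position: [0.6017, -0.0291, 0.1306]
orientation: [0.657, 0.754, -0.0, -0.0]
contact_force: [0.7, 0.5, -0.1]
width: 0.0321
finger_force: 59.8
time: 26.6
position: [0.6223, -0.1141, 0.0909]
orientation: [0.657, 0.754, -0.0, -0.001]
contact_force: [0.6, -0.4, 0.1]
width: 0.0324
finger_force: 59.7
t 26.60 pos [ 0.6223 -0.1141  0.0909] yaw 1.708 w 0.0324 q [-0.28  0.56  0.01  1.02  0.    1.15]
shift in present axes [-0.0022  0.      0.0599] after turn [-0.0021 -0.0001  0.0599] turn [-0.0016 -0.001   0.0014]
```

View pics/s8.png

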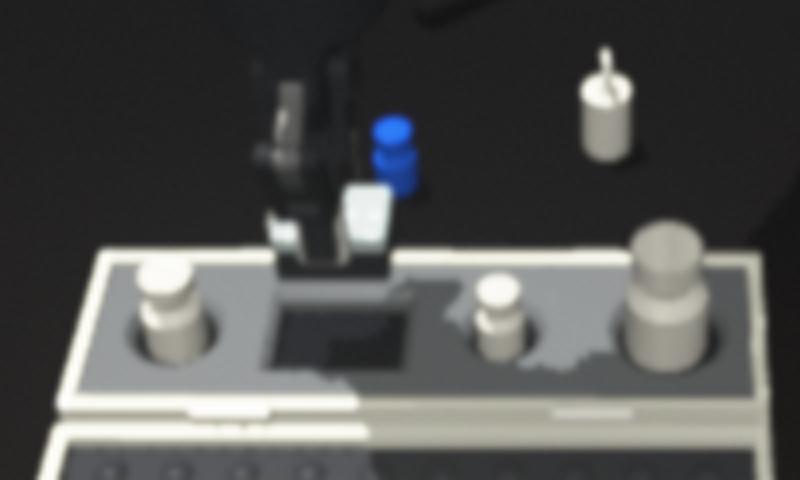

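The box is held level (crop 272–390, centre about 331) but sits some 2.5 mm off the finger centre (324). I'll bias 2 mm toward −y and lower.

```bash
python3 -m creep '[[[-0.004,0,0],[0,0,0],0.8],[[0,0,0.015],[0,0,0],0.8],[[0,0,0.012],[0,0,0],0.8],[[0,0,0.008],[0,0,0],0.8],[[0,0,0],[0,0,0],0.8],[[0,0,0],[0,0,0],0.8]]';python3 go.py .6225 -.1182 .031 1.707
```

```text
time: 27.25
position: [0.6234, -0.1194, 0.0561]
orientation: [0.657, 0.754, -0.0, -0.0]
contact_force: [0.1, -0.0, -0.8]
width: 0.0322
finger_force: 59.7
t 27.25 pos [ 0.6234 -0.1194  0.0561] yaw 1.707 w 0.0322 q [-0.29  0.59 -0.04  0.94 -0.    1.15]
shift in present axes [ 0.0013 -0.0008  0.0251] after turn [ 0.0013 -0.0008  0.0251] turn [-0.0004 -0.0001 -0.0002]
```

```bash
python3 -m creep '[[[0.001,-0.0005,0.009],[0,0,0],0.8],[[0,0,0.007],[0,0,0],0.8],[[0,0,0.004],[0,0,0],0.8],[[0,0,0.002],[0,0,0],0.8],[[0,0,0],[0,0,0],0.8],[[0,0,0],[0,0,0],0.8]]';python3 go.py .6225 -.1182 .031 1.707
```

```text
time: 27.85
position: [0.623, -0.1185, 0.0342]
orientation: [0.657, 0.754, 0.0, 0.0]
contact_force: [0.7, -0.5, -0.8]
width: 0.0322
finger_force: 59.7
t 27.85 pos [ 0.623  -0.1185  0.0342] yaw 1.707 w 0.0322 q [-0.29  0.61 -0.06  0.89 -0.    1.15]
shift in present axes [ 0.0004 -0.0005  0.0032] after turn [ 0.0004 -0.0005  0.0032] turn [ 0.0002  0.0001 -0.0002]
```

```bash
python3 -m creep '[[[0,0,0.0015],[0,0,0],0.8],[[0,0,0.001],[0,0,0],0.8],[[0,0,0.0005],[0,0,0],0.8],[[0,0,0],[0,0,0],0.8],[[0,0,0],[0,0,0],0.8]]';python3 go.py .6225 -.1182 .031 1.707
```

```text
time: 28.35
position: [0.6229, -0.1185, 0.0311]
orientation: [0.657, 0.754, -0.0, 0.0]
contact_force: [0.0, 0.0, -0.5]
width: 0.032
finger_force: 59.7
t 28.35 pos [ 0.6229 -0.1185  0.0311] yaw 1.707 w 0.0320 q [-0.29  0.62 -0.07  0.89 -0.    1.15]
shift in present axes [ 0.0003 -0.0004  0.0001] after turn [ 0.0003 -0.0004  0.0001] turn [ 0.0001  0.0001 -0.0002]
```

```bash
python3 -m creep '[[[0,0,0.0005],[0,0,0],0.75],[[0,0,0],[0,0,0],0.7],[[0,0,0],[0,0,0],0.65],[[0,0,0],[0,0,0],0.6],[[0,0,0],[0,0,0],0.5],[[0,0,0],[0,0,0],0.45],[[0,0,0],[0,0,0],0.45],[[0,0,-0.02],[0,0,0],0.45],[[0,0,-0.04],[0,0,0],0.45],[[0,0,-0.04],[0,0,0],0.45]]'; python3 -m creep '[[[0,-0.03,-0.03],[0,0,0],0.45],[[0,-0.04,-0.02],[0,0,0],0.45],[[0,-0.04,0],[0,0,0],0.45],[[0,-0.04,0],[0,0,0],0.45],[[0,0,0],[0,0,0],0.45],[[0,0,0],[0,0,0],0.45]]'
python3 - <<'E'
from h import *
p,d=viewer.capture("scene");cv2.imwrite("pics/s9full.png",p[:,:,::-1]);a=p[180:340,120:360,::-1].copy();cv2.imwrite("pics/s9.png",cv2.resize(a,(800,533),interpolation=2))
P=cloud("scene",d)
c={"500":(.6016,.0343),"100":(.6118,-.041),"box":(.6225,-.1162),"200":(.6325,-.1917),"hex":(.475,-.369),"hook":(.4505,-.017)}
for k,(x,y) in c.items():
    q=P[(np.hypot(P[:,:,0]-x,P[:,:,1]-y)<.032)&(P[:,:,2]>.03)&(P[:,:,2]<.09)]
    t=q[q[:,2]>np.percentile(q[:,2],98)-.006]
    print(k,len(q),"top z %.4f"%np.percentile(q[:,2],95),"mid",((np.percentile(t,2,0)+np.percentile(t,98,0))/2).round(4),cv2.minAreaRect((t[:,:2]*1000).astype(np.float32)))
E
```

```text
time: 29.35
position: [0.6219, -0.1181, 0.1307]
orientation: [0.657, 0.754, -0.001, -0.001]
contact_force: [1.6, 0.4, 0.4]
width: 0.047
finger_force: 0.0
time: 29.95
position: [0.4738, -0.1388, 0.1808]
orientation: [0.658, 0.753, 0.0, 0.0]
contact_force: [0.1, 0.1, 1.1]
width: 0.0469
finger_force: 0.0
500 547 top z 0.0777 mid [0.6002 0.0334 0.0758] ((599.7265625, 33.70069122314453), (32.763084411621094, 30.44518280029297), 7.187622547149658)
100 148 top z 0.0516 mid [ 0.6114 -0.0415  0.0493] ((612.29345703125, -42.251590728759766), (17.139022827148438, 18.45329475402832), 74.31278991699219)
box 470 top z 0.0431 mid [ 0.6252 -0.1158  0.0411] ((624.9235229492188, -117.1585922241211), (35.65380096435547, 51.010860443115234), 8.801736831665039)
200 264 top z 0.0605 mid [ 0.6309 -0.1908  0.059 ] ((630.6454467773438, -191.00042724609375), (25.55544662475586, 21.579853057861328), 20.556690216064453)
hex 71 top z 0.0407 mid [ 0.4768 -0.3685  0.0385] ((476.2109069824219, -368.2891540527344), (18.304227828979492, 20.107995986938477), 72.0697021484375)
hook 116 top z 0.0579 mid [ 0.4509 -0.0174  0.0572] ((450.42291259765625, -17.291481018066406), (13.342347145080566, 2.722231864929199), 19.2717342376709)
```

View pics/s9.png

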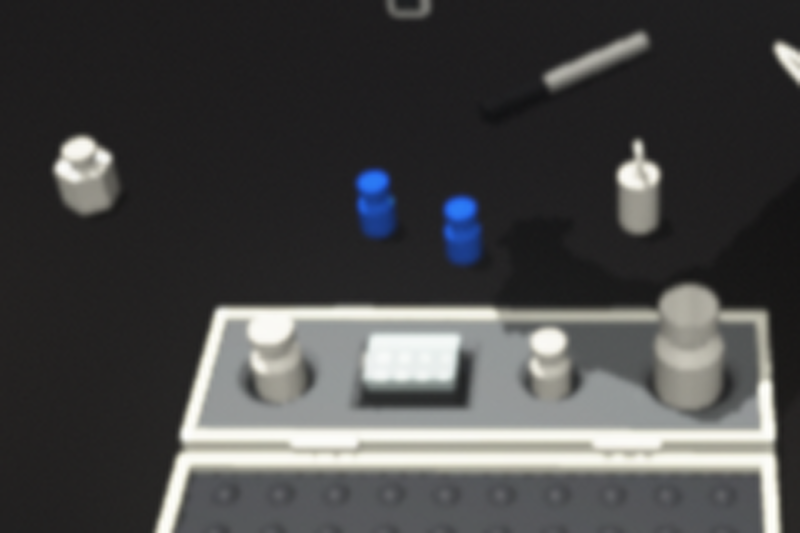

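All four are seated: top heights are .078/.061/.052/.043 against expected .077/.060/.051/.042, centred within about 3 mm. The hex and hooked weights stand where they were, so I'm handing in.

```bash
python3 -c "
from cell import manip
print(manip.close_job())"
```

```text
the job is handed in; nothing more can be done
None
```

The job is handed in after about 30 s of the 102 s allowed: by the last camera check, all three knobbed weights and the small box sit fully down in their own wells, within about 3 mm of centre, and the six-sided and hooked weights stand where they were (no verdict was returned).

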